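Hold a spring clamp open over a freshly glued puzzle board

TASK

A dark walnut piece has just been glued into the top edge of one of the three puzzle boards. Squeeze the handles of the orange spring clamp, lift it off the wall of the plywood tray and bring it down square over that board's top edge at the walnut piece, with the jaws spread wide and well down on either side of the board, touching neither the wood nor anything else. The program finishes while still holding the clamp there, open and still, so that the cork pads can be slipped in before it is let go; keep every board standing in its slot and leave the dish, loupe and clock alone.

Things in the scene. Friction and masses are not known exactly. Their poses are not given: they have to be found in the camera images.
- clamp: Orange nylon spring clamp, 115 mm long, 24 mm wide, 60 g, clipped upright on the tray's wall: jaws down, two splayed handles with black sleeves up. Origin on the pivot axis, 18 mm above the rim; x along the pivot and the wall, z up between the handles, y the way handles and jaws move. Squeezing the handles spreads the jaws. The pivot coil reaches 7 mm below the origin, the jaws 46 mm.
- lever_l_sleeve (a point): Middle of the outer face of the black sleeve on the +y handle (24 mm wide, 27 mm long). At rest 29 mm in y and 47 mm above the clamp's origin; sleeves 51 mm (34 mm up) to 66 mm (60 mm up) over the outside. Fully squeezed they are parallel, 30 mm over the outside, 40 to 67 mm above the origin (the ends rise 7 mm, so the clamp usually sinks up to 7 mm in the fingers).
- lever_r_sleeve (a point): The same on the -y handle.
- lever_l (a joint): Opening angle (rad) of the clamp's +y lever, handle and jaw in one: 0 as clipped on the 6 mm wall, 0.28 fully squeezed, where a stop ends its travel. The spring closes it with 0.25 N m at 0 and 0.50 N m at 0.28, about 9 N on each sleeve when fully squeezed; clipped, each pad presses with about 6.5 N.
- lever_r (a joint): The same for the clamp's -y lever.
- lever_l_pad (a point): Centre of the inner face of the +y jaw's black pad (24 mm along x, 16 mm high). Clipped: 3 mm in y, 38 mm below the clamp's origin. Fully squeezed: 13 mm in y, 36 mm below; the jaw then reaches 28 mm out in y and 44 mm below the origin.
- lever_r_pad (a point): The same for the -y jaw.
- board_glued: The puzzle board with the dark walnut piece: basswood, 160 mm long (its x axis), 6 mm thick (y axis), 130 mm high (z axis up), 65 g, loose, standing upright in one of the stand's three slots with its lower 30 mm in the slot. Origin at the centre of its underside, so its top edge is 130 mm above.
- piece_top (a point): The middle of the top edge of the walnut piece, at mid-thickness of the board. The piece is 60 mm long along the board, 24 mm deep, as thick as the board, flush with the top edge and 30 mm from the board's centre towards its +x end. Axes as the board's.
- board_a: A plain puzzle board of the same size, with no walnut piece, in another slot; 60 mm from slot to slot.
- board_b: The other plain puzzle board, in the remaining slot.
- stand: Oak block 100 x 186 mm, 45 mm high, fixed, with three slots along its x axis, 7.5 mm wide, 30 mm deep, 60 mm apart along its y axis. Origin at the centre of its underside.
- tray: Open plywood parts tray, 180 mm (x) by 130 mm (y), 85 mm high, walls 6 mm thick, fixed; a small glue bottle and cork pads lie in it below the rim. The clamp is clipped on its +y wall. Origin at the centre of its underside.
- dish: White porcelain dish with corner pieces, 110 mm across, 30 mm high. Leave alone. Origin at the centre of its underside.
- loupe: Small glass and black stand loupe, 45 mm across, 39 mm high. Leave alone. Origin at the centre of its underside.
- clock: Nickel-plated desk clock, 80 mm across, 94 mm high. Leave alone. Origin at the centre of its underside.
Things that resemble listed ones, but are neither listed nor needed, are in the scene too. Of the things that look like the clamp, the larger one is meant.

How it is judged (in metres and radians):
On the way:
1. the clamp is squeezed open and lifted clear of the tray in the fingers (value of joint each of lever_l, lever_r above 0.12 rad and contact force between clamp and the fingers above 2 N and contact force between clamp and tray below 0.2 N and z of clamp in the frame of tray above 0.14 m), for 0.2 s.
At the end, for the whole second after the job is handed in: Clamp held still by the fingers, both levers over 0.18 rad, square to 0.2 rad, touching no board; pads either side of the glued board, over 2.5 mm off it, 8 mm or more below its edge, within 18 mm of the piece's middle; boards upright (0.08 rad), moved under 10 mm; dish, loupe, clock under 15 mm (contact force between clamp and the fingers above 2 N and value of joint each of lever_l, lever_r above 0.18 rad and ((y of lever_l_pad in the frame of piece_top above 0.0055 m and y of lever_r_pad in the frame of piece_top below -0.0055 m) or (y of lever_r_pad in the frame of piece_top above 0.0055 m and y of lever_l_pad in the frame of piece_top below -0.0055 m)) and z of each of lever_l_pad, lever_r_pad in the frame of piece_top below -0.008 m and x of lever_l_pad in the frame of piece_top between -0.018 and 0.018 m and x of lever_r_pad in the frame of piece_top between -0.018 and 0.018 m and angle between the y axis of clamp and the y axis of board_glued, either way round below 0.2 rad and contact force between clamp and board_glued below 0.2 N and contact force between clamp and board_a below 0.2 N and contact force between clamp and board_b below 0.2 N and contact force between clamp and stand below 0.2 N and linear speed of clamp below 0.02 m/s and contact force between clamp and tray below 0.2 N and angle between each of board_glued, board_a, board_b's own z axis and vertical below 0.08 rad and distance of each of board_glued, board_a, board_b from where it was at the start of the episode below 0.01 m and distance of each of dish, loupe, clock from where it was at the start of the episode below 0.015 m); the arm keeps its last pose, push and grip.
It fails at once if the clamp bites or knocks the freshly glued board (more than 3 N) (contact force between clamp and board_glued above 3 N).
It fails at once if a board is knocked over or pulled out of its slot (angle between any of board_glued, board_a, board_b's own z axis and vertical above 0.15 rad).
It fails at once if dish, loupe or clock is disturbed (distance of any of dish, loupe, clock from where it was at the start of the episode above 0.02 m).
It also fails if it takes over 42 s, if anything falls off the work surface, if the arm or the gripper's body presses on something with over 40 N, if the wrist force passes 120 N, or if a joint passes its speed limit or range.

ROBOT

A 7-joint arm with a two-finger parallel gripper is mounted at the origin on the work surface. World frame = base frame: x ahead of the robot, y to its left, z up, the work surface at z = 0. Lengths are in mm, angles in rad, forces in N, time in s.
With the tool pointing down it reaches from about 400 to 900 mm from the base axis. Payload 5.5 kg.
Tool frame: the origin (TCP) lies between the finger pads; the fingertips stand 22 mm ahead of it and the grasp point (between the pads) lies 3 mm ahead of it; z points along the fingers, y is the direction in which the jaws open and shut (so a half turn about z gives the same grasp; the last joint's range is limited). The gripper opens to 85 mm and grips with 20 to 120 N. Pads are 22 mm wide; open, the fingers measure 114 mm over their backs; the gripper's body (76 mm by 85 mm) begins 54 mm behind the grasp point. The pads swing forward as they close: fully open they stand 13 mm farther back than shut.
Start: joints at [-1.08, 0.501, -0.427, 1.55, 0.221, 1.138, -0.21], TCP at [146.755, 633.216, 253.31] pointing down, gripper open.
Joint ranges: [-2.88, 2.88], [-0.31, 2.03], [-1.54, 1.56], [0.2, 2.42], [-1.41, 4.55], [0.19, 2.02], [-2.57, 2.57]. Speed limits (rad/s): [2.57, 2.57, 3.14, 3.14, 3.14, 3.14, 3.14].

INTERFACE

Orientations are given as [roll, pitch, yaw] about the fixed x, y, z axes, in that order (R = Rz(yaw) Ry(pitch) Rx(roll)).
In Python, from cell import read_state, capture, camera_params, hand_in gives the robot as it stands.
- The arm moves only by the shell command python3 -m inch 'ROWS' [FORCE]. ROWS is text: rows parted by semicolons, each of 7 numbers parted by spaces: the shift along the tool's x, y, z in cm, then the turn, a rotation vector about the tool's x, y, z in rad, then the closure, from -1 (fully open) to 1 (shut). In form: tx ty tz wx wy wz hand; .... A call has 1 to 12 rows; each row shifts and turns the pose as measured when the row begins, along the tool's axes as they then stand; what a row does not reach is not made up. A row lasts 1/12 s, in which the tool goes at most 41.7 mm and 7.16 degrees, less where a joint would pass 70% of its speed; a pose out of reach is approached as far as the arm can. A call is refused whole if a number of a shift passes 4.17 or a number of a turn 0.125, either way. A call with a gripper value outside its range is refused whole. The fingers move at their own pace and stop on an object; FORCE is the grip in N (left out, the last holds). Time passes only in rows, so rows that do not move let the fingers close. It gives the time, the measured TCP pose, the force and the opening at its end, in the units of the state.
- read_state(): the state, without advancing time (a new reading comes with each control period).
- capture(name): name is "scene" or "top" or "wrist"; returns the picture (480x640x3 uint8, red, green, blue); there is no depth.
- camera_params(name): a dict with "intrinsics" (3x3 intrinsics, pixels), "R" (3x3) and "t" (3): a world point X has camera coordinates R X + t; the wrist camera has in their place "T_tool_cam" (4x4, takes a point from camera to tool coordinates, whose origin is the TCP and whose axes are the flange's). Camera axes: x right, y down, z forward; pixel columns grow to the right and rows downward; lengths in mm; the calibration is good to about 2 mm. A picture is of the moment at which its call begins: read the wrist's pose just before it. camera_params takes no time and is no camera call.
- hand_in(): hands the job in, once; it reports no verdict.
The state is a dict: "time_s": time; "qpos": joint angles; "qd": joint speeds; "joint_torque": joint torques, N m; "position": TCP position; "ee_rot": TCP orientation; "force": force on the tool from outside, world axes, zero at the start; "wrist_torque": the same for the moment, N m; "finger_gap": opening from 0.0 (shut) to 1.0 (fully open).
Only numpy, scipy, OpenCV 4.12 (cv2) and the standard library are available. Lean on these libraries where they do the work, as an engineer would, in place of code of your own. Each camera call takes 0.05 s, during which the arm holds its last target.

## Working session

There is one attempt and no reset: what is moved stays moved. The work goes in short steps, Python scripts to look and compute and a shell command to move; the robot and the scene stay as the last step left them, time stands still between calls to the robot, and variables do not carry over. Pictures are saved under pics/ and viewed, and the job is handed in when it is done.

```bash
mkdir -p pics; python3 - <<'E'
from cell import *
import cv2, numpy as np
s=read_state(); print(s)
for n in ["scene","top","wrist"]:
    im=capture(n); cv2.imwrite(f"pics/{n}0.png",im[:,:,::-1])
    np.set_printoptions(suppress=True,precision=4); print(n,camera_params(n))
E
```

```text
{'time_s': 0.0, 'qpos': array([-1.07980766,  0.501861  , -0.42676588,  1.55150323,  0.22079534,
        1.13826979, -0.21031232]), 'qd': array([-0.00082183,  0.00143177,  0.00136096, -0.00140547, -0.00130908,
        0.00072198, -0.001779  ]), 'joint_torque': array([-4.05356859e-04, -5.69530714e+01, -5.81646815e+00, -2.80934805e+01,
        1.06451454e-02,  1.20847931e-02, -2.40440500e-05]), 'position': array([146.6887889 , 632.54250262, 252.22666137]), 'ee_rot': array([-3.13960647e+00, -6.21461490e-05,  2.91383288e+00]), 'force': array([-0.06768289, -0.61756751, -0.18280946]), 'wrist_torque': array([0.0177562 , 0.00890442, 0.03973577]), 'finger_gap': 0.9968657739908379}
scene {'intrinsics': array([[509.8525,   0.    , 321.5905],
       [  0.    , 509.8525, 238.2928],
       [  0.    ,   0.    ,   1.    ]]), 'R': array([[ 0.2937,  0.9557, -0.0195],
       [ 0.6365, -0.2108, -0.7419],
       [-0.7131,  0.2055, -0.6702]]), 't': array([-231.31  , -279.1527, 1416.1584])}
top {'intrinsics': array([[614.1592,   0.    , 317.0655],
       [  0.    , 614.1592, 240.5321],
       [  0.    ,   0.    ,   1.    ]]), 'R': array([[-0.0244, -0.9997,  0.0036],
       [-0.9973,  0.0241, -0.0697],
       [ 0.0696, -0.0053, -0.9976]]), 't': array([  69.8894,  633.5015, 1542.1531])}
wrist {'intrinsics': array([[398.02  ,   0.    , 319.5301],
       [  0.    , 398.02  , 243.214 ],
       [  0.    ,   0.    ,   1.    ]]), 'T_tool_cam': array([[  -0.0003,   -0.9574,   -0.2888,   73.1137],
       [   1.    ,   -0.0003,   -0.0001,    0.3251],
       [   0.0001,   -0.2888,    0.9574, -119.0747],
       [   0.    ,    0.    ,    0.    ,    1.    ]])}
```

View pics/scene0.png

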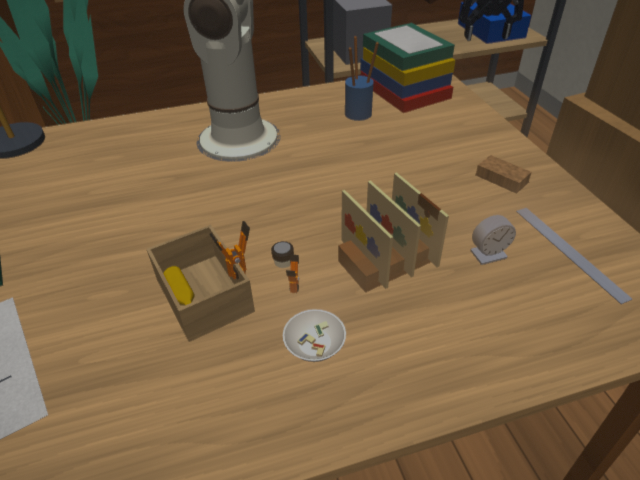

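View pics/top0.png

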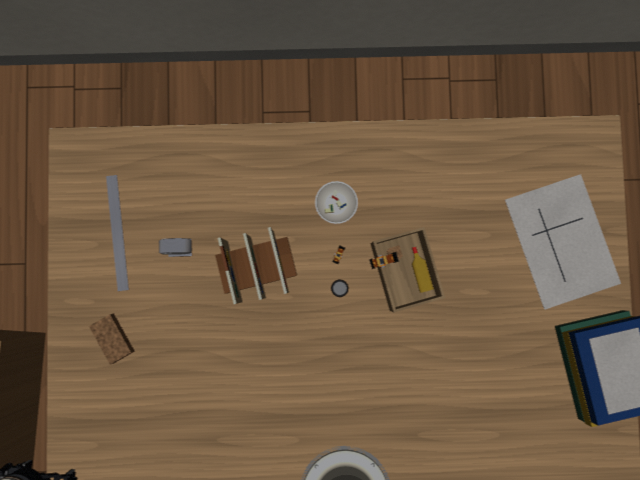

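View pics/wrist0.png

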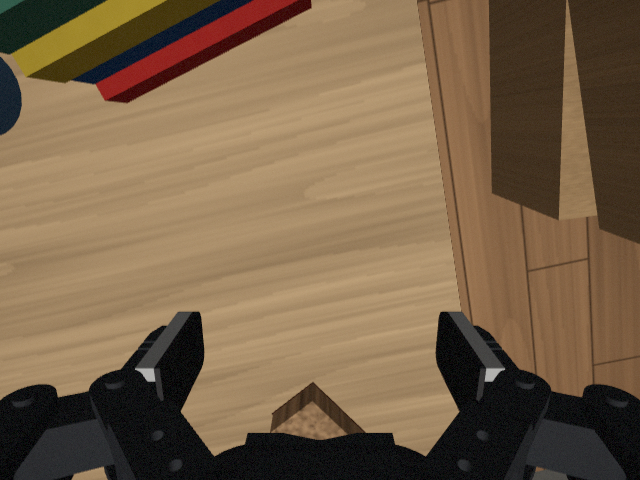

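```bash
python3 - <<'E'
import cv2
t=cv2.imread("pics/top0.png"); s=cv2.imread("pics/scene0.png")
cv2.imwrite("pics/tA.png",cv2.resize(t[220:310,200:310],None,fx=7,fy=6.5,interpolation=cv2.INTER_CUBIC))
cv2.imwrite("pics/tB.png",cv2.resize(t[220:320,320:450],None,fx=6,fy=6,interpolation=cv2.INTER_CUBIC))
cv2.imwrite("pics/sA.png",cv2.resize(s[165:295,325:455],None,fx=4.5,fy=4.5,interpolation=cv2.INTER_CUBIC))
cv2.imwrite("pics/sB.png",cv2.resize(s[215:335,145:305],None,fx=5,fy=5,interpolation=cv2.INTER_CUBIC))
E
```

```text
(no output)
```

View pics/tA.png

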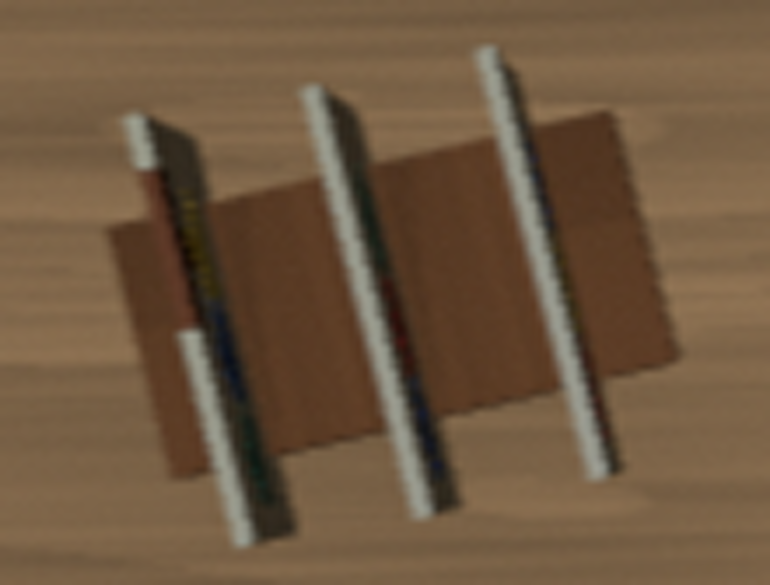

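View pics/tB.png

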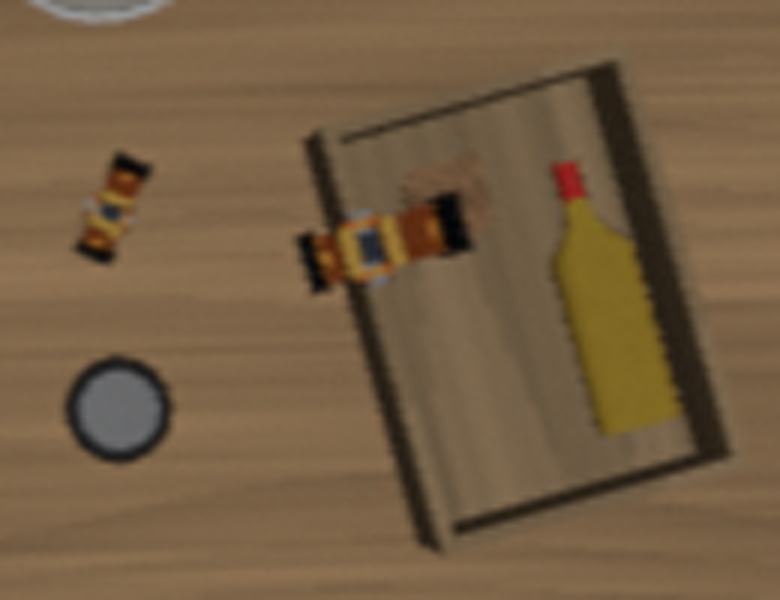

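View pics/sA.png

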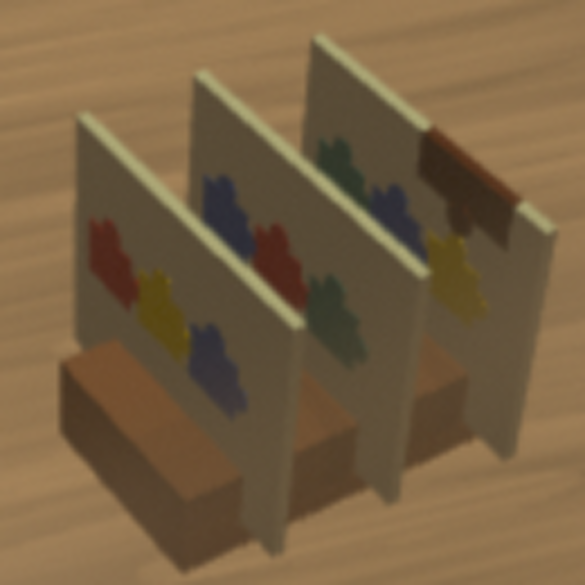

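View pics/sB.png

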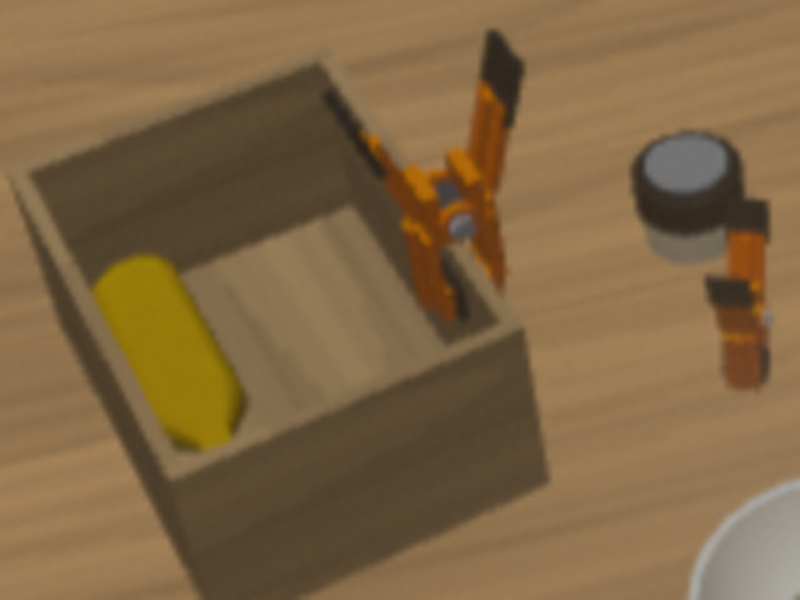

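```bash
cat > h.py <<'E'
from cell import *
import numpy as np, cv2
from scipy.spatial.transform import Rotation as Rn
def ray(cam,u,v,z):
    p=camera_params(cam);K,R,t=p["intrinsics"],p["R"],np.array(p["t"])
    c=-R.T@t; d=R.T@np.linalg.inv(K)@[u,v,1]; return c+d*(z-c[2])/d[2]
def proj(cam,X):
    p=camera_params(cam); x=p["intrinsics"]@(p["R"]@np.array(X,float)+p["t"]); return x[:2]/x[2]
def wproj(X,s):
    p=camera_params("wrist");R=Rn.from_euler('xyz',s["ee_rot"]).as_matrix()
    T=np.eye(4);T[:3,:3]=R;T[:3,3]=s["position"]; M=np.linalg.inv(T@p["T_tool_cam"])
    x=p["intrinsics"]@(M[:3,:3]@np.array(X,float)+M[:3,3]); return x[:2]/x[2]
def wray(u,v,z,s):
    p=camera_params("wrist");R=Rn.from_euler('xyz',s["ee_rot"]).as_matrix()
    T=np.eye(4);T[:3,:3]=R;T[:3,3]=s["position"]; M=T@p["T_tool_cam"]
    c=M[:3,3]; d=M[:3,:3]@np.linalg.inv(p["intrinsics"])@[u,v,1]; return c+d*(z-c[2])/d[2]
np.set_printoptions(suppress=True,precision=1)
E
python3 - <<'E'
from h import *
A=lambda x,y,z:ray("top",200+(x+.5)/7-.5,220+(y+.5)/6.5-.5,z)
B=lambda x,y,z:ray("top",320+(x+.5)/6-.5,220+(y+.5)/6-.5,z)
SA=lambda x,y,z:ray("scene",325+(x+.5)/4.5-.5,165+(y+.5)/4.5-.5,z)
SB=lambda x,y,z:ray("scene",145+(x+.5)/5-.5,215+(y+.5)/5-.5,z)
for n,a,b in [("glued",(138,120),(246,542)),("mid",(314,90),(424,515)),("r",(488,50),(602,475)),("walnut",(150,168),(190,332))]:
    p,q=A(*a,145),A(*b,145); print(n,p,q,(p+q)/2,np.linalg.norm(p-q),np.arctan2((p-q)[1],(p-q)[0]))
p,q=SA(430,130,145),SA(520,205,145);print("walnut scene",p,q,(p+q)/2,np.linalg.norm(p-q))
p,q=SA(318,40,145),SA(552,228,145);print("glued scene",p,q,(p+q)/2,np.linalg.norm(p-q))
print("pivot",B(371,247,108),"scene",SB(458,222,103))
p,q=B(315,262,160),B(455,222,160);print("sleeves",p,q,(p+q)/2,np.linalg.norm(p-q),np.arctan2((p-q)[1],(p-q)[0]))
p,q=B(315,137,85),B(437,550,85);print("wall",p,q,np.linalg.norm(p-q),np.arctan2((p-q)[1],(p-q)[0]))
p,q=SB(322,58,85),SB(522,325,85);print("wall scene",p,q,np.linalg.norm(p-q))
E
```

```text
glued [637.8 284.2 145. ] [485.4 250.4 145. ] [561.6 267.3 145. ] 156.15152366948058 0.21863255446817914
mid [647.3 225.1 145. ] [493.6 191.  145. ] [570.4 208.1 145. ] 157.43101331317314 0.2183925385528583
r [660.4 166.6 145. ] [506.4 131.5 145. ] [583.4 149.  145. ] 157.88677234718918 0.22380776247642614
walnut [620.4 280.5 145. ] [561.  267.9 145. ] [590.7 274.2 145. ] 60.698500131481026 0.20811792284519745
walnut scene [562.3 269.1 145. ] [619.9 282.  145. ] [591.1 275.5 145. ] 59.0112115818096
glued scene [486.1 250.4 145. ] [637.2 287.4 145. ] [561.6 268.9 145. ] 155.59357498642143
pivot [576.6 -98.4 108. ] scene [585.1 -95.2 103. ]
sleeves [569.6 -70.9 160. ] [ 583.7 -125.5  160. ] [576.6 -98.2 160. ] 56.369632687183085 1.8241777524335672
wall [622.8 -79.5  85. ] [ 454.3 -123.7   85. ] 174.14102588928193 0.25655130524740083
wall scene [ 457.3 -129.3   85. ] [624.7 -81.8  85. ] 174.0029555344087
```

```bash
python3 -m inch '-2.4 -2.5 -0.2 0 0 0 -1;-2.4 -2.5 -0.2 0 0 0 -1;-2.4 -2.5 -0.2 0 0 0 -1;-2.4 -2.5 -0.2 0 0 0 -1;-2.4 -2.5 0 0 0 0 -1;-2.4 -2.5 0 0 0 0 -1;-2.4 -2.5 0 0 0 0 -1;-2.4 -2.5 0 0 0 0 -1;-2.4 -2.5 0 0 0 0 -1;-2.4 -2.5 0 0 0 0 -1' 20; cat > st.py <<'E'
from h import *
import sys
s=read_state(); print("t",s["time_s"],"pos",s["position"],"rot",np.round(s["ee_rot"],3),"F",s["force"],"gap",round(s["finger_gap"],3),"q",np.round(s["qpos"],2))
if len(sys.argv)>4:
    x,y,z,yaw=map(float,sys.argv[1:5]); R=Rn.from_euler('xyz',s["ee_rot"])
    Rt=Rn.from_euler('xyz',[np.pi,0,yaw])
    print("tool shift cm",np.round(R.inv().apply(np.array([x,y,z])-s["position"])/10,2),"turn",np.round((R.inv()*Rt).as_rotvec(),3))
E
python3 st.py 576 -98 255 0.255
```

```text
time_s: 0.98
position: [322.8, 328.3, 255.5]
ee_rot: [-3.138, -0.008, 2.93]
force: [1.7, -0.2, -0.5]
finger_gap: 0.998
t 0.9833 pos [322.8 328.3 255.5] rot [-3.1 -0.   2.9] F [ 1.7 -0.2 -0.5] gap 0.998 q [-0.5  0.1 -0.3  2.   0.1  1.   0.5]
tool shift cm [-33.7 -36.4  -0.1] turn [-0.   0.   2.7]
```

```bash
python3 -m inch '-2.8 -3.0 0 0 0 0 -1;-2.8 -3.0 0 0 0 0 -1;-2.8 -3.0 0 0 0 0 -1;-2.8 -3.0 0 0 0 0 -1;-2.8 -3.0 0 0 0 0 -1;-2.8 -3.0 0 0 0 0 -1;-2.8 -3.0 0 0 0 0 -1;-2.8 -3.0 0 0 0 0 -1;-2.8 -3.0 0 0 0 0 -1;-2.8 -3 0 0 0 0 -1;-2.8 -3 0 0 0 0 -1;0 0 0 0 0 0.12 -1' 20; sed -i 's/precision=1/precision=3/' h.py
python3 st.py 576 -98 255 0.255
```

```text
time_s: 1.98
position: [556.4, -77.3, 254.6]
ee_rot: [-3.135, -0.002, 2.807]
force: [-0.5, -0.8, -0.1]
finger_gap: 0.999
t 1.9833 pos [556.396 -77.341 254.562] rot [-3.135 -0.002  2.807] F [-0.508 -0.765 -0.101] gap 0.999 q [ 0.04  0.31  0.06  1.79 -0.01  1.05  1.34]
tool shift cm [-2.53 -1.31 -0.04] turn [-0.006  0.007  2.552]
```

```bash
python3 -m inch '-1.2 -0.6 0 0 0 -0.118 -1;-1.2 -0.6 0 0 0 -0.118 -1;0 0 0 0 0 -0.118 -1;0 0 0 0 0 -0.118 -1;0 0 0 0 0 -0.118 -1;0 0 0 0 0 0 -1' 20
python3 st.py 576 -98 255 3.396
python3 - <<'E'
from h import *
s=read_state(); im=capture("wrist"); cv2.imwrite("pics/w1.png",im[:,:,::-1])
for X in [(576,-98,103),(569,-69,160),(583.5,-125,160),(576,-98,85),(624,-80,85),(456,-126,85)]: print(X,wproj(X,s))
E
```

```text
time_s: 2.48
position: [576.3, -102.5, 251.4]
ee_rot: [-3.138, -0.011, -2.889]
force: [0.4, 0.2, -0.1]
finger_gap: 1.0
t 2.4833 pos [ 576.312 -102.466  251.357] rot [-3.138 -0.011 -2.889] F [ 0.388  0.163 -0.109] gap 1.0 q [ 0.15  0.36 -0.03  1.72  0.02  1.07  1.93]
tool shift cm [-0.08  0.44 -0.37] turn [-0.004 -0.011 -0.001]
(576, -98, 103) [326.576 236.062]
(569, -69, 160) [381.102 263.477]
(583.5, -125, 160) [277.921 263.4  ]
(576, -98, 85) [326.267 229.727]
(624, -80, 85) [332.945 293.375]
(456, -126, 85) [331.562  47.368]
```

View pics/w1.png

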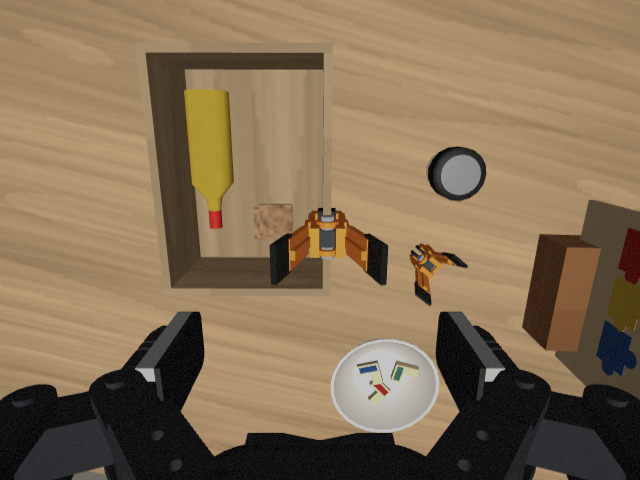

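```bash
python3 - <<'E'
import cv2
t=cv2.imread("pics/w1.png")
cv2.imwrite("pics/w1c.png",cv2.resize(t[195:300,260:400],None,fx=5.5,fy=5.5,interpolation=cv2.INTER_CUBIC))
E
```

```text
(no output)
```

View pics/w1c.png

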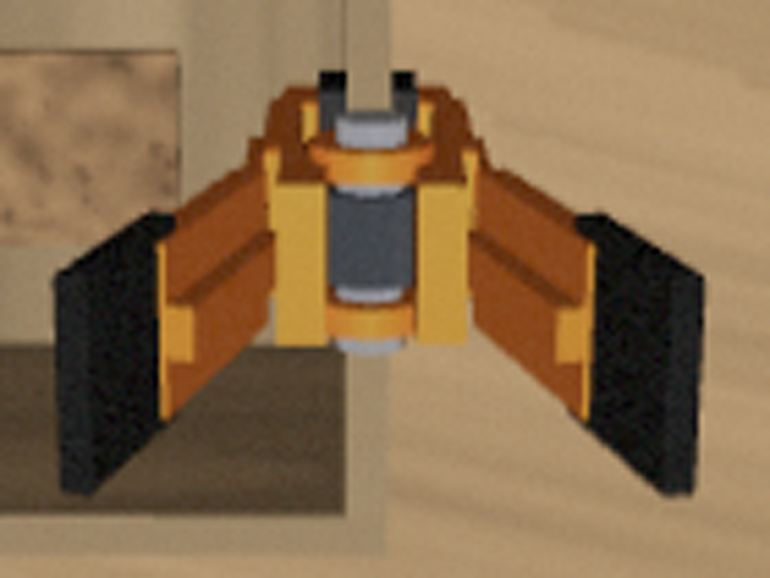

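```bash
python3 - <<'E'
from h import *
s=read_state()
C=lambda x,y,z:wray(260+(x+.5)/5.5-.5,195+(y+.5)/5.5-.5,z,s)
l,r=C(72,382,162),C(685,382,162); print(l,r,(l+r)/2,np.linalg.norm(l-r),np.arctan2(*(l-r)[:2]))
p=C(372,235,108);print(p)
a,b=C(347,500,85),C(347,20,85);print("inner wall",a,b)
R=Rn.from_euler('xyz',s["ee_rot"]).inv()
print("in tool",R.apply((l+r)/2-s["position"]),R.apply(l-r),R.apply(p-s["position"]))
E
```

```text
[ 583.594 -127.782  162.   ] [568.386 -67.77  162.   ] [575.99  -97.776 162.   ] 61.908279820516476 2.8934101567118002
[575.355 -97.799 108.   ]
inner wall [619.582 -89.693  85.   ] [ 553.732 -106.43    85.   ]
in tool [-1.933  4.989 89.274] [ -0.077 -61.908   0.235] [ -1.908   5.327 143.276]
```

```bash
python3 -m inch '-0.2 0.5 1.5 -0.004 -0.011 0 -1;0 0 2 0 0 0 -1;0 0 2 0 0 0 -1;0 0 0 0 0 0 -1' 20
python3 st.py 575.8 -97.9 155 3.395
python3 - <<'E'
from h import *
im=capture("wrist"); cv2.imwrite("pics/w2.png",im[:,:,::-1])
E
```

```text
time_s: 2.87
position: [577.8, -96.8, 196.0]
ee_rot: [-3.141, 0.004, -2.911]
force: [-0.9, 0.3, -0.6]
finger_gap: 0.997
t 2.8667 pos [577.776 -96.838 196.043] rot [-3.141  0.004 -2.911] F [-0.941  0.346 -0.571] gap 0.997 q [ 0.15  0.41 -0.03  1.78  0.02  0.94  1.91]
tool shift cm [ 0.23 -0.06  4.1 ] turn [-0.001  0.004 -0.023]
```

View pics/w2.png

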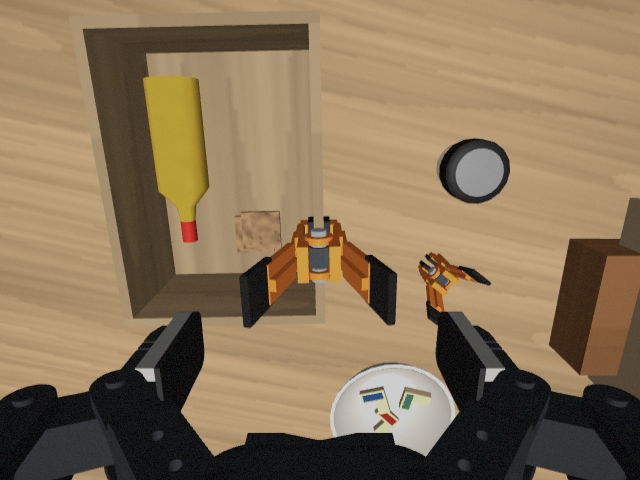

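```bash
python3 -m inch '0.2 0 1.4 0 0.004 -0.023 -1;0 0 1.4 0 0 0 -1;0 0 1.3 0 0 0 -1;0 0 0 0 0 0 -1' 20
python3 st.py 575.8 -97.9 155 3.395
python3 - <<'E'
from h import *
im=capture("wrist"); cv2.imwrite("pics/w3.png",im[:,:,::-1])
E
```

```text
time_s: 3.25
position: [579.6, -97.6, 159.1]
ee_rot: [-3.137, 0.007, -2.89]
force: [-0.5, -0.3, 0.0]
finger_gap: 1.001
t 3.25 pos [579.612 -97.571 159.068] rot [-3.137  0.007 -2.89 ] F [-0.516 -0.342  0.031] gap 1.001 q [ 0.15  0.46 -0.04  1.81  0.02  0.86  1.92]
tool shift cm [0.38 0.06 0.4 ] turn [-0.004  0.007 -0.002]
```

View pics/w3.png

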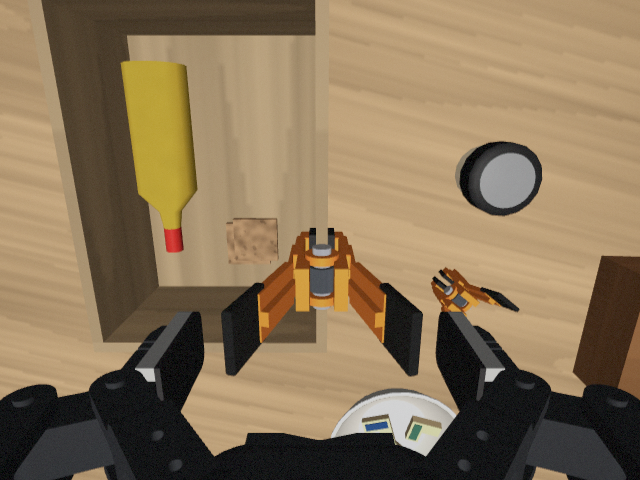

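```bash
python3 -m inch '0.4 0.06 0.4 0 0.007 0 -1;0.05 0 0 0 0 0 -1;0 0 0 0 0 0 -0.6;0 0 0 0 0 0 -0.4;0 0 0 0 0 0 -0.4' 30
python3 st.py 575.8 -97.9 155 3.395
python3 - <<'E'
from h import *
im=capture("wrist"); cv2.imwrite("pics/w4.png",im[:,:,::-1])
E
```

```text
time_s: 3.72
position: [577.9, -98.6, 160.1]
ee_rot: [-3.134, 0.006, -2.891]
force: [-0.3, 0.9, -0.5]
finger_gap: 0.703
t 3.7167 pos [577.906 -98.582 160.104] rot [-3.134  0.006 -2.891] F [-0.253  0.892 -0.477] gap 0.703 q [ 0.15  0.46 -0.03  1.81  0.03  0.86  1.92]
tool shift cm [0.19 0.12 0.51] turn [-0.007  0.006 -0.003]
```

View pics/w4.png

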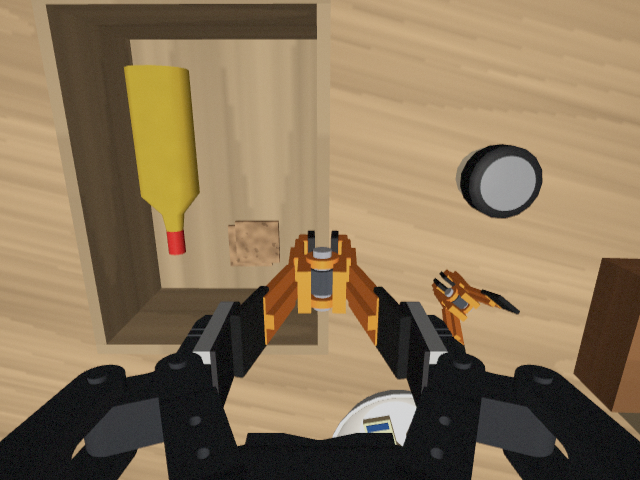

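```bash
python3 -m inch '0 0 0 0 0 0 -0.2;0 0 0 0 0 0 -0.05;0 0 0 0 0 0 0.1;0 0 0 0 0 0 0.1;0 0 0 0 0 0 0.1' 40
python3 st.py 575.8 -97.9 155 3.395
python3 - <<'E'
from h import *
im=capture("wrist"); cv2.imwrite("pics/w5.png",im[:,:,::-1])
im=capture("scene"); cv2.imwrite("pics/s5.png",cv2.resize(im[180:330,145:305,::-1],None,fx=4,fy=4))
E
```

```text
time_s: 4.18
position: [578.2, -98.7, 160.7]
ee_rot: [-3.134, 0.007, -2.892]
force: [0.8, -0.1, -0.5]
finger_gap: 0.455
t 4.1833 pos [578.191 -98.662 160.669] rot [-3.134  0.007 -2.892] F [ 0.8   -0.147 -0.456] gap 0.455 q [ 0.15  0.46 -0.03  1.81  0.03  0.86  1.92]
tool shift cm [0.22 0.14 0.56] turn [-0.008  0.007 -0.004]
```

View pics/w5.png

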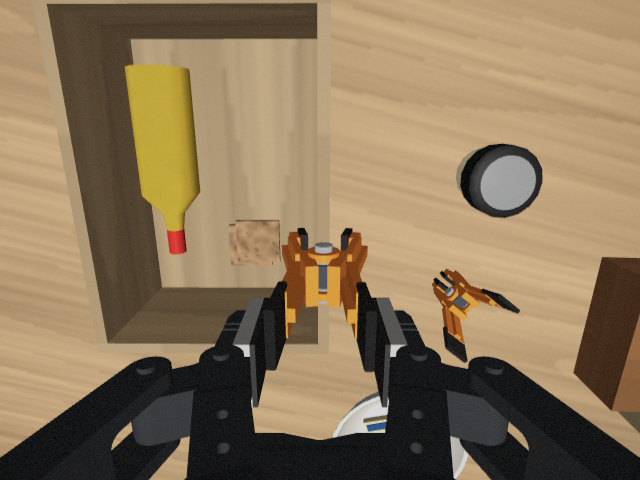

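View pics/s5.png

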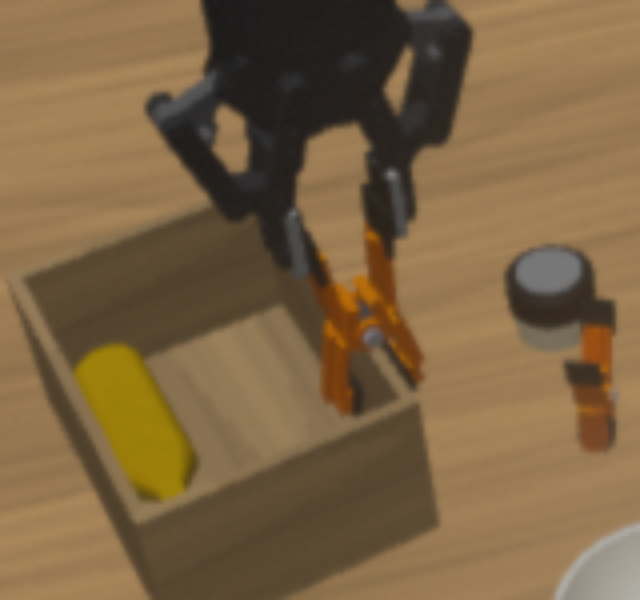

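```bash
python3 -m inch '0 0 0 0 0 0 0.2;0 0 0 0 0 0 0.3;0 0 0 0 0 0 1;0 0 0 0 0 0 1;0 0 0 0 0 0 1' 40
python3 st.py 575.8 -97.9 155 3.395
python3 - <<'E'
from h import *
im=capture("wrist"); cv2.imwrite("pics/w6.png",im[:,:,::-1])
im=capture("scene"); cv2.imwrite("pics/s6.png",cv2.resize(im[180:330,145:305,::-1],None,fx=4,fy=4))
E
```

```text
time_s: 4.7
position: [578.5, -98.7, 161.1]
ee_rot: [-3.134, 0.008, -2.891]
force: [-0.4, -0.2, -1.4]
finger_gap: 0.325
t 4.7 pos [578.516 -98.651 161.109] rot [-3.134  0.008 -2.891] F [-0.431 -0.166 -1.378] gap 0.325 q [ 0.15  0.46 -0.03  1.81  0.03  0.86  1.92]
tool shift cm [0.25 0.14 0.61] turn [-0.008  0.008 -0.003]
```

View pics/w6.png

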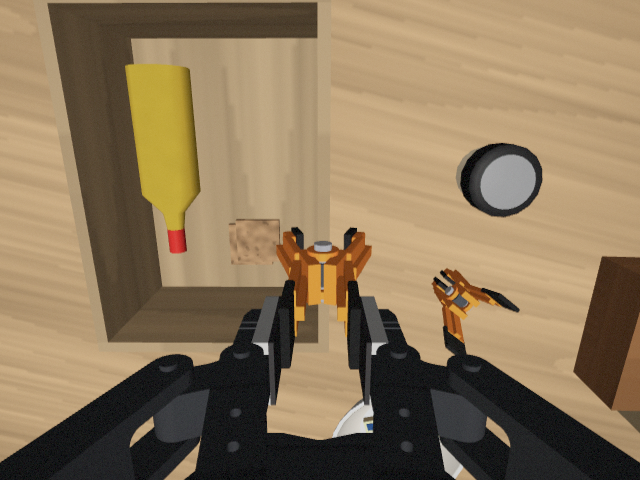

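View pics/s6.png

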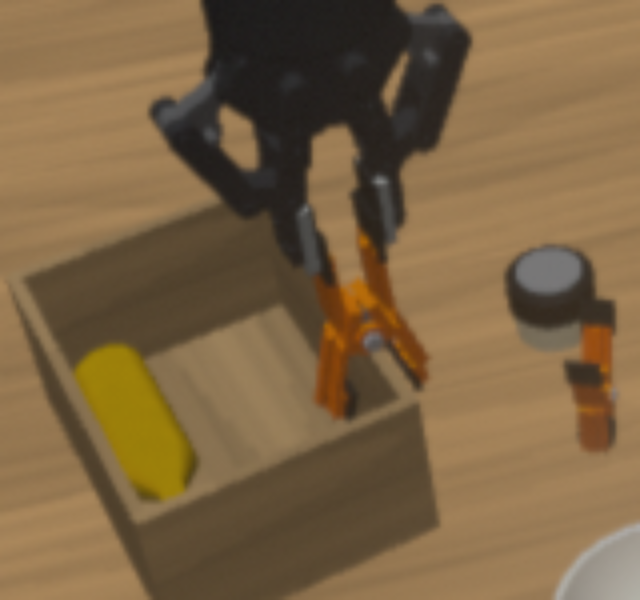

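```bash
python3 -m inch '0 0 -0.6 0 0 0 1;0 0 -1 0 0 0 1;0 0 -1.5 0 0 0 1;0 0 -2 0 0 0 1;0 0 -2 0 0 0 1;0 0 -2 0 0 0 1;0 0 -2 0 0 0 1;0 0 -1.5 0 0 0 1;0 0 -0.5 0 0 0 1;0 0 0 0 0 0 1' 40
python3 st.py 591 275 290 3.36
python3 - <<'E'
from h import *
im=capture("wrist"); cv2.imwrite("pics/w7.png",im[:,:,::-1])
im=capture("scene"); cv2.imwrite("pics/s7.png",im[:,:,::-1])
E
```

```text
time_s: 5.63
position: [576.2, -97.9, 303.5]
ee_rot: [-3.134, 0.008, -2.892]
force: [-0.5, -0.5, -1.7]
finger_gap: 0.324
t 5.6333 pos [576.173 -97.864 303.54 ] rot [-3.134  0.008 -2.892] F [-0.5   -0.524 -1.745] gap 0.324 q [ 0.15  0.3  -0.03  1.68  0.02  1.15  1.93]
tool shift cm [-10.65  35.77   1.16] turn [-0.008  0.008  0.032]
```

View pics/w7.png

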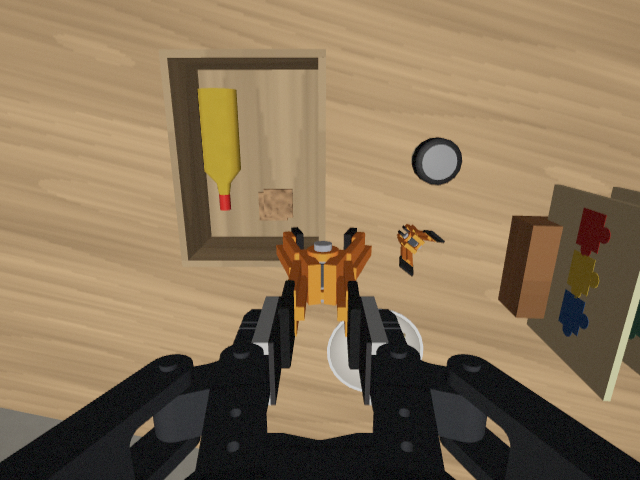

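View pics/s7.png

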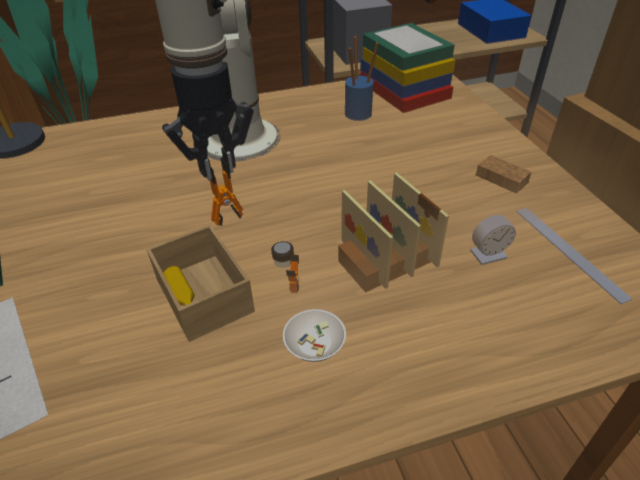

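```bash
python3 - <<'E'
import cv2
s=cv2.imread("pics/s7.png"); w=cv2.imread("pics/w7.png")
cv2.imwrite("pics/s7c.png",cv2.resize(s[130:230,180:280],None,fx=6,fy=6,interpolation=cv2.INTER_CUBIC))
cv2.imwrite("pics/w7c.png",cv2.resize(w[220:340,262:382],None,fx=5,fy=5,interpolation=cv2.INTER_CUBIC))
E
```

```text
(no output)
```

View pics/s7c.png

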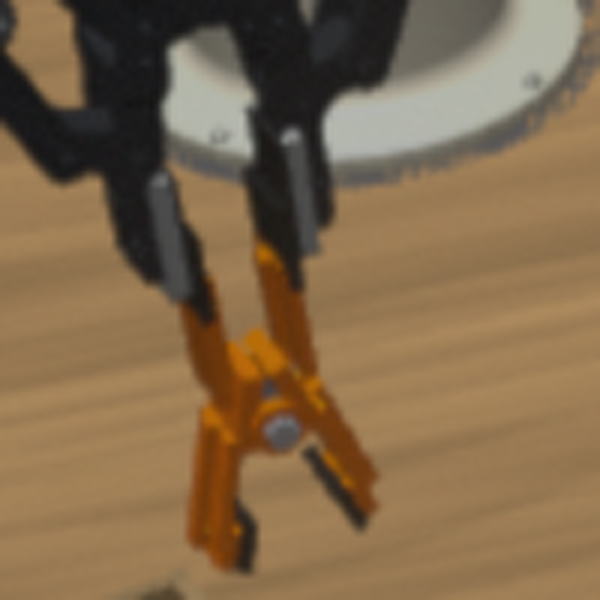

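View pics/w7c.png

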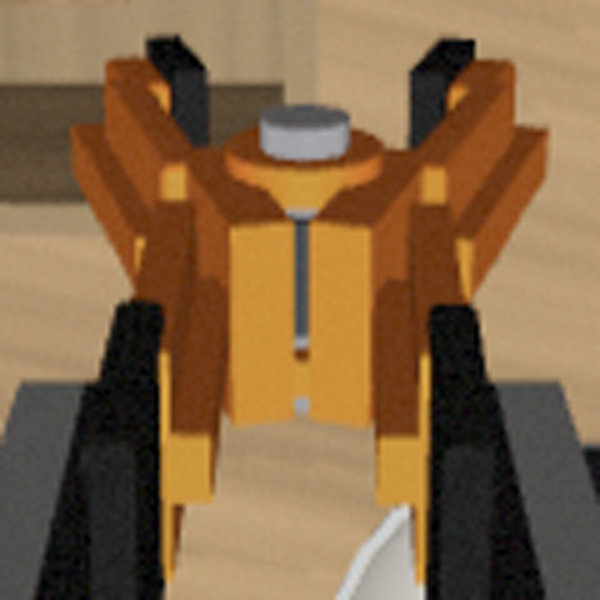

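```bash
python3 - <<'E'
from h import *
s=read_state(); R=Rn.from_euler('xyz',s["ee_rot"])
p=camera_params("wrist");T=p["T_tool_cam"]
M=np.linalg.inv(T)
def wp(X): x=p["intrinsics"]@(M[:3,:3]@np.array(X,float)+M[:3,3]); return x[:2]/x[2]
for d in (53,56,59,62,65):
  for tx in (0,2.5):
    e=s["position"]+R.apply([tx-13,0.8,d]); print(d,tx,"scene",proj("scene",e),"wrist",wp([tx+13,0.8,d]))
E
```

```text
53 0 scene [225.155 194.601] wrist [321.062 260.205]
53 2.5 scene [224.529 193.808] wrist [321.066 255.02 ]
56 0 scene [225.423 196.116] wrist [321.041 258.078]
56 2.5 scene [224.797 195.322] wrist [321.045 252.964]
59 0 scene [225.689 197.623] wrist [321.021 256.015]
59 2.5 scene [225.065 196.828] wrist [321.025 250.972]
62 0 scene [225.954 199.122] wrist [321.001 254.015]
62 2.5 scene [225.331 198.326] wrist [321.005 249.041]
65 0 scene [226.218 200.614] wrist [320.982 252.074]
65 2.5 scene [225.595 199.817] wrist [320.986 247.166]
```

```bash
python3 -m inch '-0.4 1 0 0 0.008 0.016 1;-0.7 2 0 0 0 0.016 1;-0.9 3 0 0 0 0 1;-0.9 3 0 0 0 0 1;-0.9 3 0 0 0 0 1;-0.9 3 0 0 0 0 1;-0.9 3 0 0 0 0 1;-0.9 3 0 0 0 0 1;-0.9 3 0 0 0 0 1;-0.9 3 0 0 0 0 1;-0.7 2 0 0 0 0 1;-0.4 1 0 0 0 0 1' 40
python3 st.py 594.1 274.5 300 3.36
```

```text
time_s: 6.73
position: [595.0, 219.6, 277.0]
ee_rot: [-3.133, -0.036, -2.939]
force: [-0.2, -0.1, -1.0]
finger_gap: 0.327
t 6.7333 pos [595.02  219.633 276.962] rot [-3.133 -0.036 -2.939] F [-0.215 -0.058 -0.992] gap 0.327 q [-0.28  0.45 -0.16  1.54  0.07  1.2   1.32]
tool shift cm [-0.93  5.37 -2.38] turn [-0.008 -0.036 -0.016]
```

```bash
python3 -m inch '-0.2 1.3 -1 0 -0.018 -0.008 1;-0.2 1.3 -1 -0.008 -0.018 -0.008 1;-0.2 1.3 -0.4 0 0 0 1;-0.2 1 0 0 0 0 1;0 0 0 0 0 0 1;0 0 0 0 0 0 1' 40
python3 st.py 594.1 274.5 290 3.36
```

```text
time_s: 7.23
position: [591.3, 273.1, 300.1]
ee_rot: [-3.141, -0.001, -2.921]
force: [0.2, -0.1, -1.3]
finger_gap: 0.322
t 7.2333 pos [591.309 273.056 300.057] rot [-3.141 -0.001 -2.921] F [ 0.185 -0.085 -1.34 ] gap 0.322 q [-0.35  0.44 -0.18  1.5   0.08  1.21  1.26]
tool shift cm [-0.31  0.08  1.01] turn [-0.    -0.001  0.003]
```

```bash
python3 -m inch '-0.3 0.1 1 0 0 0 1;0 0 0 0 0 0 1;0 0 0 0 0 0 1' 40
python3 st.py 594.1 274.5 227 3.36
python3 - <<'E'
from h import *
s=read_state()
im=capture("wrist"); cv2.imwrite("pics/w8.png",im[:,:,::-1])
im2=capture("scene"); cv2.imwrite("pics/s8.png",cv2.resize(im2[100:270,325:475,::-1],None,fx=3.5,fy=3.5,interpolation=cv2.INTER_CUBIC))
im2=capture("top"); cv2.imwrite("pics/t8.png",cv2.resize(im2[200:320,190:320,::-1],None,fx=5,fy=5,interpolation=cv2.INTER_CUBIC))
for X in [(591,274.8,145),(562,268.3,145),(620.2,281.3,145)]: print(wproj(X,s))
E
```

```text
time_s: 7.48
position: [595.3, 272.0, 289.5]
ee_rot: [-3.14, -0.0, -2.924]
force: [0.5, -0.0, 0.0]
finger_gap: 0.32
t 7.4833 pos [595.25  271.983 289.5  ] rot [-3.14  -0.    -2.924] F [ 0.468 -0.04   0.008] gap 0.32 q [-0.35  0.45 -0.17  1.5   0.08  1.19  1.26]
tool shift cm [0.06 0.28 6.25] turn [-0.002 -0.    -0.001]
[325.227 229.291]
[325.267 185.909]
[325.128 270.287]
```

View pics/w8.png

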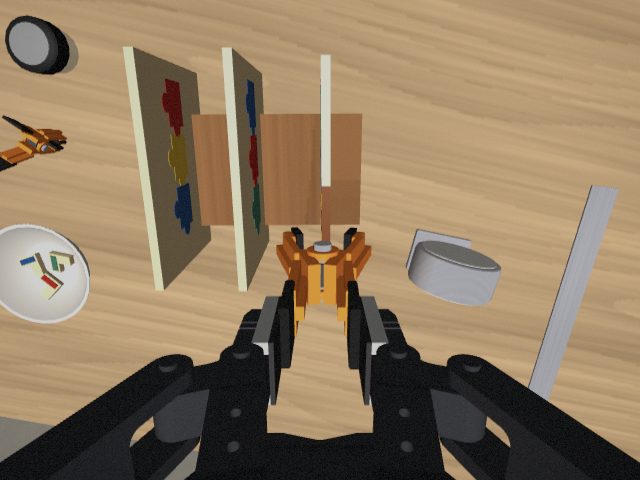

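View pics/s8.png

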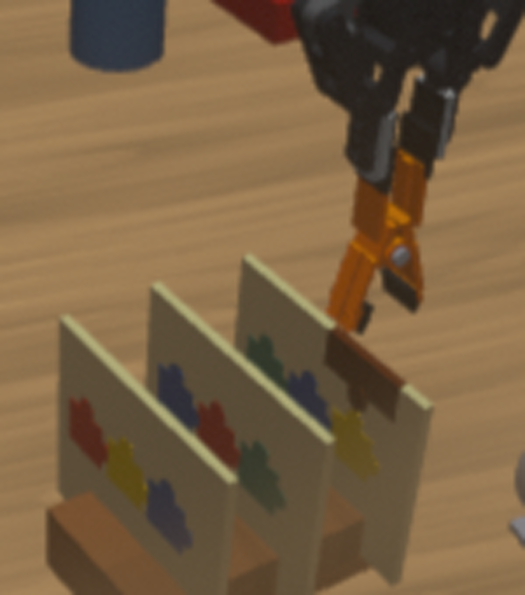

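View pics/t8.png

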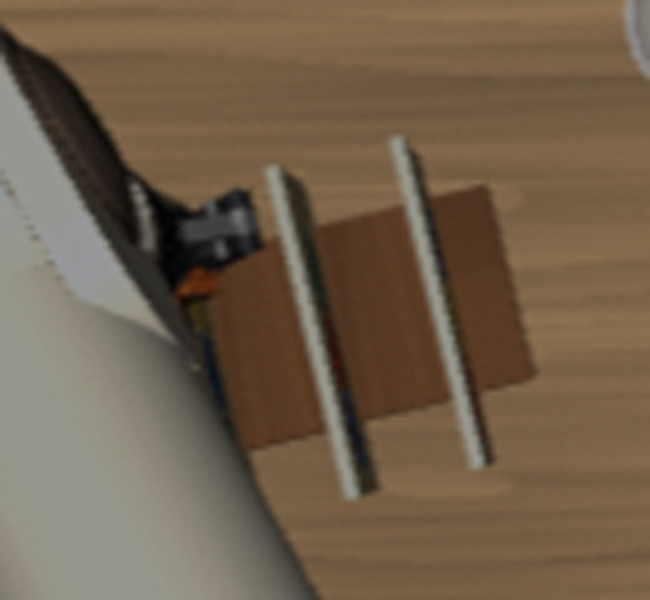

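```bash
python3 - <<'E'
from h import *
p=camera_params("wrist");T=p["T_tool_cam"]
def back(u,v,d):
    r=T[:3,:3]@np.linalg.inv(p["intrinsics"])@[u,v,1]; c=T[:3,3]; return c+r*(d-c[2])/r[2]
print("pin",back(322.9,243.5,65),"jaws",back(262+310/5-.4,230,101), "board",back(325.2,229.3,144.5), back(325.2,186,144.5))
E
```

```text
pin [17.348  1.732 65.   ] jaws [ 14.529   2.415 101.   ] board [  3.468   3.947 144.5  ] [ 33.137   3.833 144.5  ]
```

```bash
python3 -m inch '0 0.2 0.7 0 0 0 1;0 0 0.7 0 0 0 1;0 0 0.5 0 0 0 1;0 0 0 0 0 0 1;0 0 0 0 0 0 1' 40
python3 st.py 594.1 274 227 3.36
python3 - <<'E'
from h import *
im=capture("wrist"); cv2.imwrite("pics/w9.png",cv2.resize(im[150:350,215:435,::-1],None,fx=3,fy=3,interpolation=cv2.INTER_CUBIC))
E
```

```text
time_s: 8.05
position: [594.5, 273.3, 267.9]
ee_rot: [-3.139, -0.002, -2.925]
force: [0.8, 0.6, -2.1]
finger_gap: 0.327
t 8.05 pos [594.529 273.333 267.918] rot [-3.139 -0.002 -2.925] F [ 0.764  0.591 -2.142] gap 0.327 q [-0.35  0.47 -0.17  1.53  0.09  1.15  1.25]
tool shift cm [0.02 0.08 4.09] turn [-0.002 -0.002 -0.002]
```

View pics/w9.png

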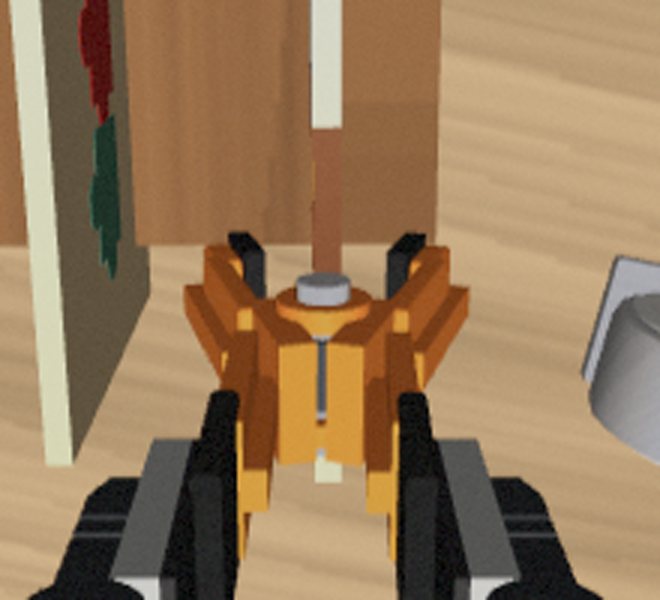

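```bash
python3 -m inch '0 0.05 0.5 0 0 0 1;0 0 0.5 0 0 0 1;0 0 0.5 0 0 0 1;0 0 0.4 0 0 0 1;0 0 0 0 0 0 1;0 0 0 0 0 0 1' 40
python3 st.py 594.1 274 227 3.36
python3 - <<'E'
from h import *
im=capture("wrist"); cv2.imwrite("pics/w10.png",cv2.resize(im[150:350,215:435,::-1],None,fx=3,fy=3,interpolation=cv2.INTER_CUBIC))
im2=capture("scene"); cv2.imwrite("pics/s10.png",cv2.resize(im2[130:260,360:470,::-1],None,fx=4.5,fy=4.5,interpolation=cv2.INTER_CUBIC))
E
```

```text
time_s: 8.6
position: [594.3, 274.0, 247.0]
ee_rot: [-3.139, -0.002, -2.925]
force: [0.1, 0.2, -1.7]
finger_gap: 0.322
t 8.6 pos [594.346 274.007 246.963] rot [-3.139 -0.002 -2.925] F [ 0.093  0.183 -1.656] gap 0.322 q [-0.35  0.49 -0.17  1.55  0.09  1.11  1.24]
tool shift cm [0.02 0.01 2.  ] turn [-0.002 -0.002 -0.002]
```

View pics/w10.png

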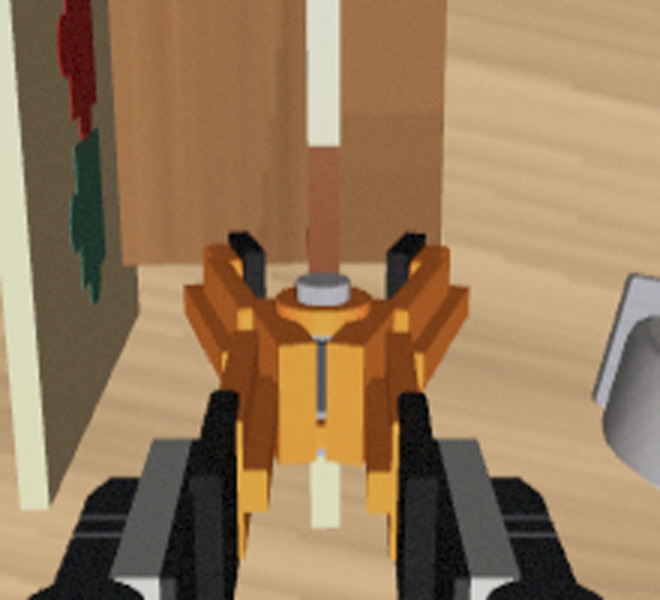

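View pics/s10.png

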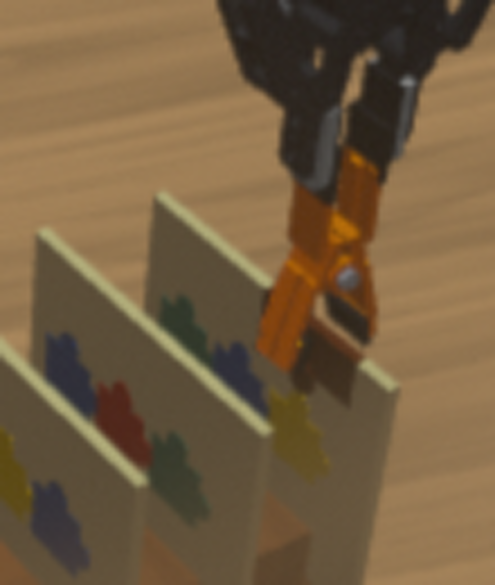

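```bash
python3 -m inch '0 -0.06 0.5 0 0 0 1;0 0 0.5 0 0 0 1;0 0 0.5 0 0 0 1;0 0 0.3 0 0 0 1;0 0 0 0 0 0 1;0 0 0 0 0 0 1;0 0 0 0 0 0 1' 40
python3 st.py 594.1 274 227 3.36
python3 - <<'E'
from h import *
s=read_state()
im=capture("wrist"); cv2.imwrite("pics/w11.png",cv2.resize(im[150:350,215:435,::-1],None,fx=3,fy=3,interpolation=cv2.INTER_CUBIC))
im2=capture("scene"); cv2.imwrite("pics/s11.png",cv2.resize(im2[130:260,360:470,::-1],None,fx=4.5,fy=4.5,interpolation=cv2.INTER_CUBIC))
print("pin end pred", [proj("scene",[591+dx,274.8,s["position"][2]-65]) for dx in (0,13)])
E
```

```text
time_s: 9.28
position: [594.7, 273.3, 227.5]
ee_rot: [-3.14, -0.001, -2.925]
force: [0.4, -0.0, -0.3]
finger_gap: 0.322
t 9.2833 pos [594.745 273.337 227.515] rot [-3.14  -0.001 -2.925] F [ 0.373 -0.037 -0.273] gap 0.322 q [-0.35  0.5  -0.17  1.57  0.09  1.08  1.24]
tool shift cm [0.05 0.08 0.05] turn [-0.002 -0.001 -0.002]
pin end pred [array([430.75, 194.22]), array([433.922, 198.304])]
```

View pics/w11.png

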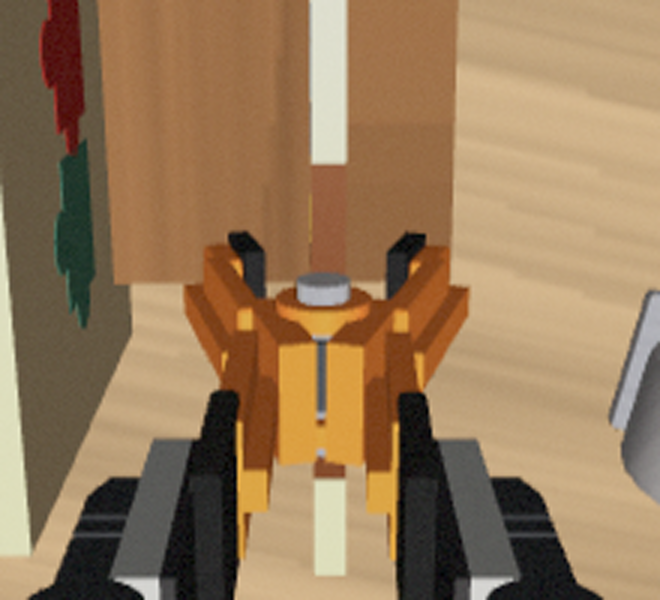

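View pics/s11.png

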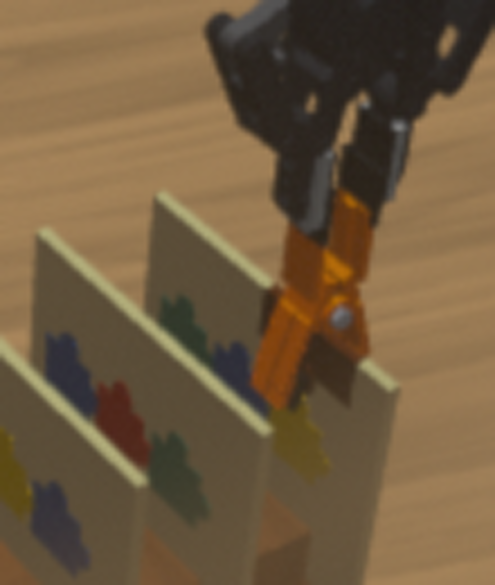

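```bash
python3 - <<'E'
from h import *
p=camera_params("wrist");T=p["T_tool_cam"]
def back(u,v,d):
    r=T[:3,:3]@np.linalg.inv(p["intrinsics"])@[u,v,1]; c=T[:3,3]; return c+r*(d-c[2])/r[2]
f=lambda x,y,d: back(215+(x+.5)/3-.5,150+(y+.5)/3-.5,d)
print("seams",f(329,164,82.5),f(330,478,82.5))
for d in (63,65,67,69): print(d,"pin far",f(323,282,d),"pads inner far-top",f(265,250,d+28),f(388,250,d+28), "near body top face ends",f(321,345,d-12),f(321,462,d-12))
E
```

```text
seams [33.083  2.569 82.5  ] [-26.035   2.944  82.5  ]
63 pin far [17.871  1.445 63.   ] pads inner far-top [15.492 -8.95  91.   ] [15.488 13.478 91.   ] near body top face ends [11.55   1.078 51.   ] [-7.817  1.102 51.   ]
65 pin far [17.265  1.459 65.   ] pads inner far-top [14.944 -9.037 93.   ] [14.94  13.605 93.   ] near body top face ends [10.827  1.088 53.   ] [-8.768  1.113 53.   ]
67 pin far [16.66   1.472 67.   ] pads inner far-top [14.397 -9.124 95.   ] [14.393 13.731 95.   ] near body top face ends [10.104  1.099 55.   ] [-9.718  1.124 55.   ]
69 pin far [16.054  1.486 69.   ] pads inner far-top [13.849 -9.212 97.   ] [13.845 13.857 97.   ] near body top face ends [ 9.382  1.109 57.   ] [-10.668   1.134  57.   ]
```

```bash
python3 -m inch '0 0 -0.2 0 0 0 1;0 0 0 0 0 0 1;0 0 0 0 0 0 1;0 0 0 0 0 0 1;0 0 0 0 0 0 1;0 0 0 0 0 0 1' 40
python3 st.py 594.1 274 227 3.36
python3 - <<'E'
from h import *
print(np.abs(read_state()["qd"]).max())
im=capture("wrist"); cv2.imwrite("pics/w12.png",im[:,:,::-1])
E
```

```text
time_s: 9.88
position: [595.4, 273.7, 231.2]
ee_rot: [-3.14, 0.002, -2.925]
force: [-0.1, -0.4, -0.2]
finger_gap: 0.321
t 9.8833 pos [595.45  273.713 231.172] rot [-3.14   0.002 -2.925] F [-0.1   -0.413 -0.194] gap 0.321 q [-0.35  0.5  -0.17  1.57  0.09  1.08  1.24]
tool shift cm [0.13 0.06 0.42] turn [-0.001  0.002 -0.002]
0.0026702460574001092
```

View pics/w12.png

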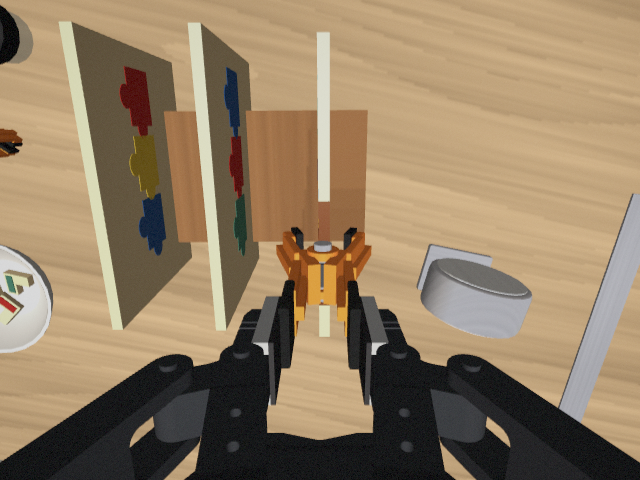

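```bash
python3 -c "
from cell import *
print(hand_in())"
```

```text
the job is handed in; nothing more can be done
None
```

I squeezed the orange clamp open, lifted it off the tray wall and brought it down over the walnut piece on the glued board. I handed the job in at about 9.9 s with the clamp still held open and still. `hand_in` gives no verdict, so the outcome rests on my own checks.

**Position:** in the wrist picture, just before a last small rise, the clamp was within about 1 mm of the walnut piece's middle along the board. The board was centred between the pads to about 0.5 mm, with roughly 8 mm free on each side. The yaw error is about 0.002 rad.

**Depth:** the pads should sit about 15–19 mm below the board's top edge. The coil should clear that edge by about 10 mm or more.

**Still and clear:** force on the tool was under 0.5 N and the joints were practically still (about 0.003 rad/s). The finger opening of 0.32, about 27 mm, means the levers are at their stop.

**Surroundings:** in the last wrist picture all three boards stood in their slots, and the clock was untouched. The dish and loupe are cut off at its left edge, but nothing went near them.

**Disagreements:**
- The scene view put the clamp about 4 mm lower than my tool-based estimate. I commanded a 2 mm rise to be safe and the arm rose 3.7 mm, which stays within the margins on both estimates.
- At 0.32 the opening is about 3 mm narrower than the 30 mm given for the sleeves.

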